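Third sample into the beam

ROBOT

A 6-joint arm with a two-finger parallel gripper is mounted at the origin on the work surface. World frame = base frame: x ahead of the robot, y to its left, z up, the work surface at z = 0. Lengths are in m, angles in degrees, forces in N, time in s.
With the tool pointing down it reaches from about 0.3 to 0.875 m from the base axis. Payload 4.2 kg.
Tool frame: the origin (TCP) lies at the very end of the fingers, on their centre line; the grasp point (between the pads) lies behind it (r.tcp_to_grasp is the z of the grasp point in the tool frame, in m); z points along the fingers, y is the line along which they close (so a half turn about z gives the same grasp; the last joint's range is limited). The gripper opens to 85 mm and grips with 20 to 120 N. Pads are 22 mm wide; open, the fingers measure 114 mm over their backs; the gripper's body (76 mm by 85 mm) begins 54 mm behind the grasp point. The pads swing forward as they close: fully open they stand 13 mm farther back than shut.
Start: joints at [64.916, 18.312, 89.639, -0, 72.044, -1.146], TCP at [0.233, 0.526, 0.231] pointing down, gripper open.
Joint ranges: [-177.97, 177.97], [-48.28, 115.42], [12.27, 149.76], [-77.06, 257.06], [2.81, 150.46], [-146.56, 146.56]. Speed limits (degrees/s): [147.25, 147.25, 180, 180, 180, 180].

INTERFACE

Orientations are given as a 3x3 rotation matrix whose columns are the frame's x, y, z axes.
In Python, from workcell import r gives the robot as it stands.
- The arm moves only by the shell command python3 inch.py FILE [FORCE], which reads ROWS from the file FILE. ROWS is a JSON object with one list for each field, all of the same length, 1 to 12, a row being the entries at one place: wx, wy, wz (a rotation vector in normalised numbers (1 is 60 degrees)), sx, sy, sz (the shift in shares of 0.6 m (1.0 is 0.6 m)), aperture (the finger opening in m); each row shifts and turns the commanded pose from where the row before left it, along the tool's axes as they then stand; what a row does not reach is not made up. A row lasts 1/10 s, in which the tool goes at most 0.05 m and 8.59 degrees, less where a joint would pass 70% of its speed; a pose out of reach is approached as far as the arm can. The fingers move at their own pace and stop on an object; FORCE is the grip in N (left out, the last holds). Time passes only in rows, so rows that do not move let the fingers close. It prints the time, the measured TCP pose, the force, the opening and the grip force at its end. Input that does not fit is refused with a message, and nothing moves.
- r.get_obs(): the state, without advancing time (a new reading comes with each control period).
- r.camera(name): name is "scene" or "top" or "wrist"; returns a dict with "frame" (420x560x3 uint8, red, green, blue), "range_z" (420x560 float32, m along the optical axis (not along the pixel's ray), 0 where there is no reading), "fx", "fy", "cx", "cy" (pixels), "distortion" ([k1, k2, p1, p2, k3] as OpenCV has them; the pictures are not rectified), "extrinsics" (4x4, takes a point from camera to world coordinates). Camera axes: x right, y down, z forward; pixel columns grow to the right and rows downward; lengths in m; the calibration is good to about 2 mm. A picture is of the moment at which its call begins.
- r.close_job(): hands the job in; it is judged then, once.
The state is a dict: "time": time; "joint_positions": joint angles; "dq": joint speeds; "joint_torque": joint torques, N m; "tool_pos": TCP position; "orientation": TCP orientation; "force": force on the tool from outside, world axes, zero at the start; "ft_torque": the same for the moment, N m; "gripper_width": finger opening in m; "grip_force": force on a finger pad.
Only numpy, scipy, OpenCV 4.12 (cv2) and the standard library are available. Lean on these libraries where they do the work, as an engineer would, in place of code of your own. Each camera call takes 0.05 s, during which the arm holds its last target. There are 200 camera calls.

TASK

Read the third sample on the spectrophotometer: with the fingertips, push the cell changer rod in from its fully-out stop, counting the clicks, and leave it seated in the third click without running past it. Then press the large bar key on the front deck fully down to take the reading and let it come up again. Only push and press, never take the knob or rod between the fingers, and leave the bottle, the tip box and the cuvette rack where they stand.

Things in the scene. Friction and masses are not known exactly. Their poses are not given: they have to be found in the camera images.
- spectrophotometer: White bench instrument, fixed, 330 deep (x), 420 wide (y). Origin on the bench under the middle of its front face, which faces the robot; x points into the instrument, y to the robot's left. Front deck flat, 100 high, 125 deep; housing behind it 150 high. A closed black compartment lid lies on the deck's right half (y -190 to -30, from x 30 back), top at 128. Rod axis at y -110, z 70.
- changer_rod (a joint): Rod travel in m along the instrument's +x: 0 fully out at its stop (start), 0.060 fully in. Clicks (detents) at 0.015, 0.030, 0.045 (third), 0.060. Between clicks the push rises to 4-8 N (varies per run) at about 4 mm, falls to nothing at 7.5 mm, then it draws itself into the next. Let go within 6 mm of a click it seats itself within 0.7 mm. No click is skipped below 50 mm/s.
- rod_knob (a point): Centre of the flat outer face (robot side) of the rod's knob, where to push; moves with the rod. 105 mm in front of the instrument's face when fully out, 60 at the third click, 70 above the bench. Knob black, round, 28 diameter, 20 long, on a level steel rod of 8 diameter with dark rings 15 mm apart; the n-th ring reaches the bushing (8 mm proud of the face) at click n.
- measure_key (a joint): Travel of the bar key in m: 0 up, 0.004 fully down; it springs back. 1.8 N to start, 4.2 N fully down.
- measure_key_top (a point): Centre of the top of the bar key: the one large key, 44 mm along y by 24 along x, white on a black bezel, on the left half of the front deck, 45 mm behind the front face, 65 left of the middle, top 106 above the bench (6 above the deck). Left of it a dozen small flat keys, not used; behind it the tilted display, from 100 mm behind the face, rising to 150.
- reagent_bottle: Loose glass bottle with screw cap, 56 mm diameter, 98 high, upright on the bench in front of the instrument. Origin under its centre, z up. Leave alone.
- tip_box: Loose box of pipette tips, 80 x 118 mm, 55 high, on the bench to the right of the rod. Origin under its centre. Leave alone.
- cuvette_rack: Loose white rack, 34 x 110 mm, with five clear cuvettes, 50 mm high in all, on the bench in front of the instrument's left half. Origin under its centre. Leave alone.

How it is judged (in metres and radians):
On the way, in this order (a step that is already met when the one before it is completed fails the run):
1. the rod rests in the third click (value of joint changer_rod between 0.042 and 0.048 m and velocity of joint changer_rod between -0.005 and 0.005 m/s), for 0.3 s.
2. the bar key is pressed down with the rod still in the third click (value of joint measure_key above 0.003 m and value of joint changer_rod between 0.042 and 0.048 m), for 0.1 s.
At the end, for the whole second after the job is handed in: the rod rests in the third click (45 mm in, within 3 mm), the bar key has been pressed (at least 3 of its 4 mm) after that and is up again, and bottle, tip box and cuvette rack stand within 15 mm of where they were (value of joint changer_rod between 0.042 and 0.048 m and value of joint measure_key below 0.001 m and distance of each of reagent_bottle, tip_box, cuvette_rack from where it was at the start of the episode below 0.015 m and angle between reagent_bottle's own z axis and vertical below 0.2 rad); the robot touches nothing.
It fails at once if the rod ran past the third click (value of joint changer_rod above 0.053 m).
It fails at once if the bar key was pressed before the third sample was in the beam (value of joint measure_key above 0.003 m and value of joint changer_rod below 0.04 m).
It fails at once if a bystander was pushed or lifted (distance of any of reagent_bottle, tip_box, cuvette_rack from where it was at the start of the episode above 0.02 m).
It fails at once if the knob or rod was taken between the fingers (x of the grasp point in the frame of rod_knob between 0.003 and 0.1 m and y of the grasp point in the frame of rod_knob between -0.014 and 0.014 m and z of the grasp point in the frame of rod_knob between -0.03 and 0.018 m).
It fails at once if the instrument was pushed with the arm or the gripper's body instead of the fingers (contact force between the arm and spectrophotometer above 3 N).
It also fails if it takes over 59 s, if anything falls off the work surface, if the arm or the gripper's body presses on something with over 40 N, if the wrist force passes 120 N, or if a joint passes its speed limit or range.

## Working session

There is one attempt and no reset: what is moved stays moved. The work goes in short steps, Python scripts to look and compute and a shell command to move; the robot and the scene stay as the last step left them, time stands still between calls to the robot, and variables do not carry over. Pictures are saved under pics/ and viewed, at most 10 in all, crops included, and the job is handed in when it is done.

```bash
ls; mkdir -p pics
cat > h.py <<'E'
from workcell import r
import numpy as np, cv2
def cam(n):
    c=r.camera(n); K=np.array([[c['fx'],0,c['cx']],[0,c['fy'],c['cy']],[0,0,1]]); D=np.array(c['distortion'],float)
    h,w=c['range_z'].shape
    u,v=np.meshgrid(np.arange(w),np.arange(h))
    p=cv2.undistortPoints(np.stack([u,v],-1).reshape(-1,1,2).astype(np.float64),K,D).reshape(h,w,2)
    z=c['range_z']; P=np.dstack([p[...,0]*z,p[...,1]*z,z]); E=np.array(c['extrinsics'])
    W=P@E[:3,:3].T+E[:3,3]; W[z==0]=np.nan
    return c,W,K,D,E
E
python3 - <<'E'
from h import *
for n in('scene','top'):
    c,W,K,D,E=cam(n); cv2.imwrite(f'pics/{n}.png',c['frame'][...,::-1]); np.save(f'pics/{n}.npy',W)
    print(n,E.round(3).tolist())
o=r.get_obs();print(o, r.tcp_to_grasp)
E
```

```text
inch.py
pics
workcell.py
scene [[-0.732, 0.427, -0.532, 0.984], [0.681, 0.481, -0.552, 0.449], [0.021, -0.766, -0.643, 0.633], [0.0, 0.0, 0.0, 1.0]]
top [[0.001, -0.984, 0.179, 0.357], [-0.999, 0.005, 0.035, -0.035], [-0.035, -0.179, -0.983, 1.097], [0.0, 0.0, 0.0, 1.0]]
{'time': 0.1, 'joint_positions': array([ 6.49158489e+01,  1.83483011e+01,  8.96989983e+01,  2.12091796e-04,
        7.20447308e+01, -1.14683847e+00]), 'dq': array([-0.03084753, -0.04078419, -0.15936561,  0.04822427, -0.01911972,
       -0.07073654]), 'joint_torque': array([-7.20523676e-04, -4.16405439e+01, -2.34705216e+01, -2.64905930e-04,
        4.85502533e-03,  8.02601676e-06]), 'tool_pos': array([0.23312533, 0.52515643, 0.23056593]), 'orientation': array([[-9.13989445e-01,  4.05737385e-01, -6.84148144e-04],
       [ 4.05737960e-01,  9.13988291e-01, -1.45324597e-03],
       [ 3.56671717e-05, -1.60583635e-03, -9.99998710e-01]]), 'force': array([-0.85062528,  0.11576936, -0.9702946 ]), 'ft_torque': array([-0.01327341,  0.02449507, -0.01854743]), 'grip_force': 0.0, 'gripper_width': 0.08545628107138598} -0.0187
```

View pics/scene.png

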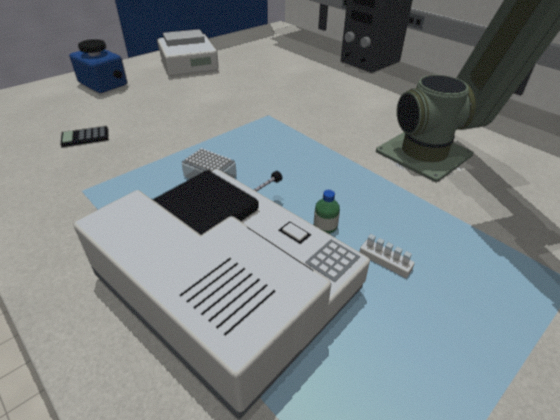

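View pics/top.png

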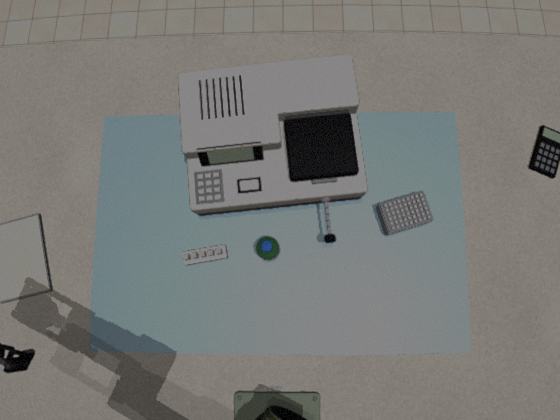

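The scene view shows the knob at (277,177) and the bar key at (294,232). In the top view the knob is at (330,239), the key (249,185), the bottle cap (267,246), the tip box (405,212) and the rack (205,254). Next I'll measure these.

Run:
```python
import numpy as np,cv2
T=np.load('pics/top.npy');S=np.load('pics/scene.npy')
for n,(u,v) in dict(knob=(330,239),rod=(327,215),key=(249,185),bottle=(267,246),tip=(405,212),rack=(205,254)).items(): print(n,T[v,u].round(4))
for n,(u,v) in dict(knob=(277,177),key=(294,232)).items(): print('S',n,S[v,u].round(4))
# deck points: z ~0.1 ; housing z~.15
for W,nm in((T,'T'),(S,'S')):
    z=W[...,2]; reg=(W[...,0]>.4)&(W[...,0]<1)&(abs(W[...,1])<.4)
    m=reg&(z>.08)&(z<.17)
    q=W[m][:,:2].astype(np.float32); rc=cv2.minAreaRect(q); print(nm,'inst',rc, cv2.boxPoints(rc).round(3).tolist())
    d=W[reg&(abs(z-.1)<.006)]; print('deck z',np.median(d[:,2]))
    for a,b,x0,y0 in(('knob',.055,0,0),):
        pass
# knob points
k=T[228:246,320:342].reshape(-1,3);k=k[(k[:,2]>.05)&(k[:,2]<.1)];print('knob',len(k),k.min(0),k.max(0),k.mean(0))
k=S[165:190,262:290].reshape(-1,3);k=k[(k[:,2]>.05)&(k[:,2]<.1)];print('knobS',len(k),k.min(0),k.max(0),k.mean(0))
# front edge of deck: per y minimal x of z in .09-.11
z=T[...,2]; d=T[(abs(z-.1)<.008)&(abs(T[...,1])<.5)&(T[...,0]>.4)]
ys=np.arange(d[:,1].min(),d[:,1].max(),.02);L=[]
for y in ys:
    e=d[abs(d[:,1]-y)<.01]
    if len(e)>5:L.append((y,e[:,0].min()))
L=np.array(L);print(L.round(4).tolist())
im=cv2.imread('pics/top.png');cv2.imwrite('pics/crop.png',cv2.resize(im[130:270,170:370],(800,560),interpolation=cv2.INTER_CUBIC))
```

```text
knob [ 0.463  -0.1265  0.0835]
rod [ 0.5206 -0.1213  0.075 ]
key [0.5878 0.0608 0.103 ]
bottle [0.4462 0.0186 0.0957]
tip [ 0.5313 -0.3132  0.0478]
rack [0.4318 0.1724 0.0389]
S knob [ 0.473  -0.1151  0.0782]
S key [0.5943 0.0676 0.109 ]
T inst ((0.6591838598251343, 0.0038888156414031982), (0.44438430666923523, 0.42130807042121887), 5.4311370849609375) [[0.4180000126361847, 0.19300000369548798], [0.4580000042915344, -0.22699999809265137], [0.8999999761581421, -0.1850000023841858], [0.8600000143051147, 0.23499999940395355]]
deck z 0.09961110186441124
S inst ((0.6584624648094177, 0.006322324275970459), (0.44367262721061707, 0.4199838936328888), 5.686069488525391) [[0.4169999957084656, 0.19300000369548798], [0.45899999141693115, -0.22499999403953552], [0.8999999761581421, -0.1809999942779541], [0.8579999804496765, 0.2370000034570694]]
deck z 0.10186902173775525
knob 109 [ 0.4571299  -0.13939418  0.05935473] [ 0.49018153 -0.11359917  0.08697411] [ 0.46947166 -0.12600547  0.07808653]
knobS 155 [ 0.45689729 -0.13685734  0.05990257] [ 0.51811935 -0.11170349  0.08750947] [ 0.47833724 -0.12027396  0.07631742]
[[-0.2147, 0.5715], [-0.1947, 0.5709], [-0.1747, 0.5688], [-0.1547, 0.5662], [-0.1347, 0.5643], [-0.1147, 0.5622], [-0.0947, 0.5604], [-0.0747, 0.5577], [-0.0547, 0.5556], [-0.0347, 0.5538], [-0.0147, 0.5514], [0.0053, 0.435], [0.0253, 0.4346], [0.0453, 0.5464], [0.0653, 0.5442], [0.0853, 0.5419], [0.1053, 0.5398], [0.1253, 0.5375], [0.1453, 0.5352], [0.1653, 0.535], [0.1853, 0.5327], [0.2053, 0.5336]]
```

View pics/crop.png

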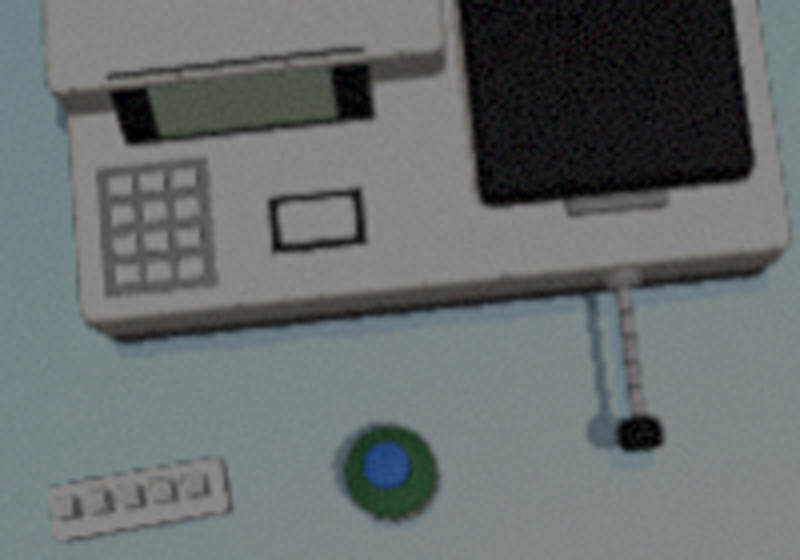

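Units first: shifts go in shares of 0.6 m and turns go in shares of 60 degrees. So -0.0307 m is -0.0512, -0.0256 m is -0.0427.

```bash
echo '{"wx": [0, 0, 0, 0, 0, 0, 0, 0, 0, 0, 0, 0], "wy": [0, 0, 0, 0, 0, 0, 0, 0, 0, 0, 0, 0], "wz": [0, 0, 0, 0, 0, 0, 0, 0, 0, 0, 0, 0], "sx": [-0.0427, -0.0427, -0.0427, -0.0427, -0.0427, -0.0427, -0.0427, -0.0427, -0.0427, -0.0427, -0.0427, -0.0427], "sy": [-0.0512, -0.0512, -0.0512, -0.0512, -0.0512, -0.0512, -0.0512, -0.0512, -0.0512, -0.0512, -0.0512, -0.0512], "sz": [0, 0, 0, 0, 0, 0, 0, 0, 0, 0, 0, 0], "aperture": [0, 0, 0, 0, 0, 0, 0, 0, 0, 0, 0, 0]}' > m.json && python3 inch.py m.json 30; echo '{"wx": [0, 0, 0, 0, 0, 0, 0, 0, 0, 0, 0, 0], "wy": [0, 0, 0, 0, 0, 0, 0, 0, 0, 0, 0, 0], "wz": [0, 0, 0, 0, 0, 0.1392, 0.1392, 0.1392, 0.1392, 0.1392, 0.1392, 0.1392], "sx": [-0.0427, -0.0427, -0.0427, -0.0427, -0.0427, 0, 0, 0, 0, 0, 0, 0], "sy": [-0.0512, -0.0512, -0.0512, -0.0512, -0.0512, 0, 0, 0, 0, 0, 0, 0], "sz": [0, 0, 0, 0, 0, 0, 0, 0, 0, 0, 0, 0], "aperture": [0, 0, 0, 0, 0, 0, 0, 0, 0, 0, 0, 0]}' > m.json && python3 inch.py m.json; echo '{"wx": [0, 0, 0, 0, 0, 0, 0, 0, 0, 0, 0, 0], "wy": [0, 0, 0, 0, 0, 0, 0, 0, 0, 0, 0, 0], "wz": [0.1392, 0.1392, 0.1392, 0.1392, 0.1392, 0.1392, 0.1392, 0.1392, 0.1392, 0.1392, 0.1392, 0], "sx": [0, 0, 0, 0, 0, 0, 0, 0, 0, 0, 0, 0], "sy": [0, 0, 0, 0, 0, 0, 0, 0, 0, 0, 0, 0], "sz": [0, 0, 0, 0, 0, 0, 0, 0, 0, 0, 0, 0], "aperture": [0, 0, 0, 0, 0, 0, 0, 0, 0, 0, 0, 0]}' > m.json && python3 inch.py m.json
python3 - <<'E'
from h import *
o=r.get_obs();print(o['tool_pos'],o['orientation'].round(4),o['joint_positions'].round(1),o['force'])
c,W,K,D,E=cam('wrist');cv2.imwrite('pics/w1.png',c['frame'][...,::-1]);np.save('pics/w1.npy',W)
E
```

```text
time: 1.3
tool_pos: [0.3645, 0.0626, 0.2312]
orientation: [[-0.914, 0.406, 0.0], [0.406, 0.914, 0.0], [0.0, 0.0, -1.0]]
force: [0.2, 0.4, 0.3]
gripper_width: -0.0
grip_force: 0.0
time: 2.5
tool_pos: [0.419, -0.128, 0.2309]
orientation: [[-0.126, 0.992, -0.001], [0.992, 0.126, 0.0], [0.0, -0.001, -1.0]]
force: [-0.6, 0.8, -0.2]
gripper_width: -0.0
grip_force: 0.0
time: 3.7
tool_pos: [0.4191, -0.1279, 0.231]
orientation: [[0.995, 0.101, -0.001], [0.101, -0.995, 0.0], [-0.001, -0.0, -1.0]]
force: [-0.0, -0.3, 0.0]
gripper_width: 0.0001
grip_force: 0.0
[ 0.41905513 -0.12794338  0.23096924] [[ 9.949e-01  1.007e-01 -7.000e-04]
 [ 1.007e-01 -9.949e-01  4.000e-04]
 [-7.000e-04 -4.000e-04 -1.000e+00]] [-18.5   5.9 106.1   0.   68.   65.7] [-0.04411412 -0.33716146  0.03043329]
```

View pics/w1.png

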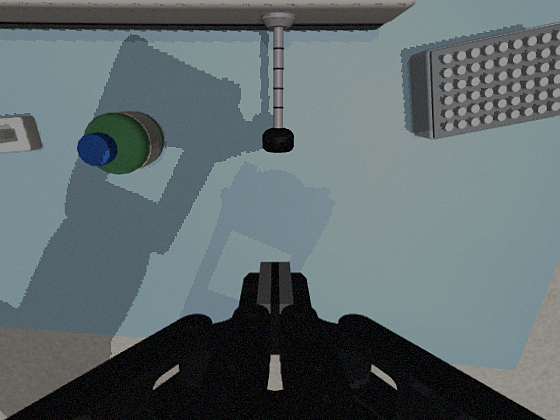

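The wrist view shows the knob at (278,140), straight ahead of the closed fingers, with the tip box and the bottle both clear of the path. I'll measure the knob face from this view.

Run:
```python
import numpy as np
W=np.load('pics/w1.npy')
k=W[124:156,258:298].reshape(-1,3);k=k[(k[:,2]>.05)&(k[:,2]<.1)]
R=np.array([[.9949,.1007],[.1007,-.9949]]);q=(k[:,:2]-[.41905,-.12794])@R
print(len(k),np.percentile(q,[1,5,50,95,99],axis=0).round(4),k[:,2].max())
b=W[60:124,270:290].reshape(-1,3);b=b[(b[:,2]>.055)&(b[:,2]<.09)];print('rod',np.median((b[:,:2]-[.41905,-.12794])@R,axis=0),np.median(b,0))
f=W[262:300,255:295].reshape(-1,3);print('finger',np.nanmin((f[:,:2]-[.41905,-.12794])@R,axis=0),np.nanmax((f[:,:2]-[.41905,-.12794])@R,axis=0))
```

```text
746 [[ 0.0382 -0.0106]
 [ 0.0394 -0.0086]
 [ 0.0486  0.0034]
 [ 0.0578  0.0146]
 [ 0.0608  0.0165]] 0.08541663621561202
rod [0.08820305 0.00333773] [ 0.50697872 -0.12225554  0.07359386]
finger [-0.11956697 -0.02376269] [0.01170498 0.02404973]
```

In the tool's units: 0.03 m is 0.05, 0.028 m is 0.0467.

```bash
echo '{"wx": [0, 0, 0, 0, 0, 0, 0, 0, 0], "wy": [0, 0, 0, 0, 0, 0, 0, 0, 0], "wz": [0, 0, 0, 0, 0, 0, 0, 0, 0], "sx": [0, 0, 0, 0, 0, 0, 0, 0, 0], "sy": [0.005, 0, 0, 0, 0, 0, 0, 0, 0], "sz": [0.05, 0.05, 0.05, 0.05, 0.05, 0.0467, 0, 0, 0], "aperture": [0, 0, 0, 0, 0, 0, 0, 0, 0]}' > m.json && python3 inch.py m.json; for i in 1; do :; done; echo '{"wx": [0, 0, 0, 0, 0, 0, 0, 0], "wy": [0, 0, 0, 0, 0, 0, 0, 0], "wz": [0, 0, 0, 0, 0, 0, 0, 0], "sx": [0.0067, 0.0067, 0.0067, 0.0067, 0.0067, 0.005, 0, 0], "sy": [0, 0, 0, 0, 0, 0, 0, 0], "sz": [0, 0, 0, 0, 0, 0, 0, 0], "aperture": [0, 0, 0, 0, 0, 0, 0, 0]}' > m.json && python3 inch.py m.json; echo '{"wx": [0, 0], "wy": [0, 0], "wz": [0, 0], "sx": [0.0033, 0], "sy": [0, 0], "sz": [0, 0], "aperture": [0, 0]}' > m.json && python3 inch.py m.json; echo '{"wx": [0, 0], "wy": [0, 0], "wz": [0, 0], "sx": [0.0033, 0], "sy": [0, 0], "sz": [0, 0], "aperture": [0, 0]}' > m.json && python3 inch.py m.json;echo '{"wx": [0, 0], "wy": [0, 0], "wz": [0, 0], "sx": [0.0033, 0], "sy": [0, 0], "sz": [0, 0], "aperture": [0, 0]}' > m.json && python3 inch.py m.json; echo '{"wx": [0, 0], "wy": [0, 0], "wz": [0, 0], "sx": [0.0033, 0], "sy": [0, 0], "sz": [0, 0], "aperture": [0, 0]}' > m.json && python3 inch.py m.json
```

```text
time: 4.65
tool_pos: [0.4208, -0.1314, 0.0546]
orientation: [[0.995, 0.101, 0.003], [0.101, -0.995, -0.001], [0.003, 0.001, -1.0]]
force: [1.0, 0.3, -0.5]
gripper_width: 0.0002
grip_force: 0.0
time: 5.45
tool_pos: [0.4424, -0.1286, 0.0532]
orientation: [[0.995, 0.101, -0.0], [0.101, -0.995, 0.0], [-0.0, -0.0, -1.0]]
force: [-0.1, 0.2, -0.8]
gripper_width: -0.0
grip_force: 0.0
time: 5.65
tool_pos: [0.4447, -0.1285, 0.0533]
orientation: [[0.995, 0.1, 0.0], [0.1, -0.995, 0.0], [0.0, -0.0, -1.0]]
force: [0.2, -0.5, -0.2]
gripper_width: -0.0001
grip_force: 0.0
time: 5.85
tool_pos: [0.4467, -0.1283, 0.0533]
orientation: [[0.995, 0.1, 0.0], [0.1, -0.995, 0.0], [0.0, -0.0, -1.0]]
force: [0.1, 1.1, -0.6]
gripper_width: 0.0
grip_force: 0.0
time: 6.05
tool_pos: [0.4479, -0.1281, 0.0532]
orientation: [[0.995, 0.101, -0.001], [0.101, -0.995, 0.0], [-0.001, -0.0, -1.0]]
force: [-2.8, -0.8, 1.5]
gripper_width: -0.0002
grip_force: 1.3
time: 6.25
tool_pos: [0.4494, -0.1278, 0.0531]
orientation: [[0.995, 0.101, -0.003], [0.101, -0.995, 0.0], [-0.002, -0.001, -1.0]]
force: [-4.8, -1.1, 2.0]
gripper_width: -0.0001
grip_force: 2.4
```

In the tool's units: 0.002 m is 0.0033.

```bash
f(){ grep -E 'tool_pos|force: \['|tr '\n' ' ';echo; }
echo '{"wx": [0, 0], "wy": [0, 0], "wz": [0, 0], "sx": [0.0033, 0], "sy": [0, 0], "sz": [0, 0], "aperture": [0, 0]}' > m.json && python3 inch.py m.json|f;echo '{"wx": [0, 0], "wy": [0, 0], "wz": [0, 0], "sx": [0.0033, 0], "sy": [0, 0], "sz": [0, 0], "aperture": [0, 0]}' > m.json && python3 inch.py m.json|f;echo '{"wx": [0, 0], "wy": [0, 0], "wz": [0, 0], "sx": [0.0033, 0], "sy": [0, 0], "sz": [0, 0], "aperture": [0, 0]}' > m.json && python3 inch.py m.json|f;echo '{"wx": [0, 0], "wy": [0, 0], "wz": [0, 0], "sx": [0.0033, 0], "sy": [0, 0], "sz": [0, 0], "aperture": [0, 0]}' > m.json && python3 inch.py m.json|f;echo '{"wx": [0, 0], "wy": [0, 0], "wz": [0, 0], "sx": [0.0033, 0], "sy": [0, 0], "sz": [0, 0], "aperture": [0, 0]}' > m.json && python3 inch.py m.json|f;echo '{"wx": [0, 0], "wy": [0, 0], "wz": [0, 0], "sx": [0.0033, 0], "sy": [0, 0], "sz": [0, 0], "aperture": [0, 0]}' > m.json && python3 inch.py m.json|f;echo '{"wx": [0, 0], "wy": [0, 0], "wz": [0, 0], "sx": [0.0033, 0], "sy": [0, 0], "sz": [0, 0], "aperture": [0, 0]}' > m.json && python3 inch.py m.json|f;echo '{"wx": [0, 0], "wy": [0, 0], "wz": [0, 0], "sx": [0.0033, 0], "sy": [0, 0], "sz": [0, 0], "aperture": [0, 0]}' > m.json && python3 inch.py m.json|f;echo '{"wx": [0, 0], "wy": [0, 0], "wz": [0, 0], "sx": [0.0033, 0], "sy": [0, 0], "sz": [0, 0], "aperture": [0, 0]}' > m.json && python3 inch.py m.json|f;echo '{"wx": [0, 0], "wy": [0, 0], "wz": [0, 0], "sx": [0.0033, 0], "sy": [0, 0], "sz": [0, 0], "aperture": [0, 0]}' > m.json && python3 inch.py m.json|f
```

```text
tool_pos: [0.4513, -0.1276, 0.0531] force: [-4.9, -1.6, 3.4] 
tool_pos: [0.4552, -0.1275, 0.0534] force: [1.2, -0.2, 0.6] 
tool_pos: [0.4575, -0.1274, 0.0534] force: [-0.1, -0.2, -0.5] 
tool_pos: [0.459, -0.1271, 0.0533] force: [-0.6, -0.1, 0.0] 
tool_pos: [0.4608, -0.1269, 0.0533] force: [-1.0, -0.2, -0.3] 
tool_pos: [0.4621, -0.1266, 0.0532] force: [-1.8, 0.0, 0.9] 
tool_pos: [0.4635, -0.1264, 0.0532] force: [-5.0, -1.6, 2.6] 
tool_pos: [0.4652, -0.1262, 0.0532] force: [-4.2, -2.5, 2.8] 
tool_pos: [0.4678, -0.126, 0.0531] force: [-1.6, -0.9, 1.1] 
tool_pos: [0.4719, -0.126, 0.0535] force: [0.2, -0.6, 0.3]
```

In the tool's units: 0.002 m is 0.0033.

```bash
f(){ grep -E 'tool_pos|force: \['|tr '\n' ' ';echo; }
echo '{"wx": [0, 0], "wy": [0, 0], "wz": [0, 0], "sx": [0.0033, 0], "sy": [0, 0], "sz": [0, 0], "aperture": [0, 0]}' > m.json && python3 inch.py m.json|f;echo '{"wx": [0, 0], "wy": [0, 0], "wz": [0, 0], "sx": [0.0033, 0], "sy": [0, 0], "sz": [0, 0], "aperture": [0, 0]}' > m.json && python3 inch.py m.json|f;echo '{"wx": [0, 0], "wy": [0, 0], "wz": [0, 0], "sx": [0.0033, 0], "sy": [0, 0], "sz": [0, 0], "aperture": [0, 0]}' > m.json && python3 inch.py m.json|f;echo '{"wx": [0, 0], "wy": [0, 0], "wz": [0, 0], "sx": [0.0033, 0], "sy": [0, 0], "sz": [0, 0], "aperture": [0, 0]}' > m.json && python3 inch.py m.json|f;echo '{"wx": [0, 0], "wy": [0, 0], "wz": [0, 0], "sx": [0.0033, 0], "sy": [0, 0], "sz": [0, 0], "aperture": [0, 0]}' > m.json && python3 inch.py m.json|f;echo '{"wx": [0, 0], "wy": [0, 0], "wz": [0, 0], "sx": [0.0033, 0], "sy": [0, 0], "sz": [0, 0], "aperture": [0, 0]}' > m.json && python3 inch.py m.json|f;echo '{"wx": [0, 0, 0], "wy": [0, 0, 0], "wz": [0, 0, 0], "sx": [0.0033, 0, 0], "sy": [0, 0, 0], "sz": [0, 0, 0], "aperture": [0, 0, 0]}' > m.json && python3 inch.py m.json|f
```

```text
tool_pos: [0.4733, -0.1257, 0.0534] force: [-0.4, -0.2, 0.3] 
tool_pos: [0.4748, -0.1255, 0.0533] force: [-0.4, -0.3, -0.1] 
tool_pos: [0.4765, -0.1252, 0.0533] force: [-0.5, -0.1, 0.8] 
tool_pos: [0.4777, -0.1251, 0.0532] force: [-2.4, -0.0, 1.1] 
tool_pos: [0.4793, -0.1249, 0.0532] force: [-5.0, -1.2, 3.3] 
tool_pos: [0.4812, -0.1247, 0.0532] force: [-5.7, -1.6, 3.1] 
tool_pos: [0.4853, -0.1245, 0.0534] force: [-1.0, -0.7, -0.2]
```

In the tool's units: 0.002 m is 0.0033.

```bash
f(){ grep -E 'tool_pos|force: \['|tr '\n' ' ';echo; }
echo '{"wx": [0, 0], "wy": [0, 0], "wz": [0, 0], "sx": [0.0033, 0], "sy": [0, 0], "sz": [0, 0], "aperture": [0, 0]}' > m.json && python3 inch.py m.json|f;echo '{"wx": [0, 0, 0], "wy": [0, 0, 0], "wz": [0, 0, 0], "sx": [0.0017, 0, 0], "sy": [0, 0, 0], "sz": [0, 0, 0], "aperture": [0, 0, 0]}' > m.json && python3 inch.py m.json|f
echo '{"wx": [0, 0, 0, 0, 0, 0, 0, 0, 0], "wy": [0, 0, 0, 0, 0, 0, 0, 0, 0], "wz": [0, 0, 0, 0, 0, 0, 0, 0, 0], "sx": [-0.0333, -0.0333, 0, 0, 0, 0, 0, 0, 0], "sy": [0, 0, 0, 0, 0, 0, 0, 0, 0], "sz": [0, 0, -0.05, -0.0667, -0.0667, -0.0667, 0, 0, 0], "aperture": [0, 0, 0, 0, 0, 0, 0, 0, 0]}' > m.json && python3 inch.py m.json
python3 - <<'E'
from h import *
c,W,K,D,E=cam('wrist');cv2.imwrite('pics/w2.png',c['frame'][...,::-1])
o=r.get_obs();p=o['tool_pos'];R=o['orientation']
m=(W[...,2]>.055)&(W[...,2]<.09)&(c['frame'].max(2)<60)
Q=(W-p)@R; m&=(abs(Q[...,1]-0)<.02)&(Q[...,0]>.02)
q=W[m];print(len(q),np.percentile(q,[2,50,98],axis=0))
print('expected face x', .4586+.045*.995)
E
```

```text
tool_pos: [0.4871, -0.1243, 0.0534] force: [-0.2, -0.1, -0.7] 
tool_pos: [0.4873, -0.1242, 0.0533] force: [0.1, -0.3, 0.7] 
time: 11.15
tool_pos: [0.4465, -0.1279, 0.2021]
orientation: [[0.995, 0.1, -0.003], [0.1, -0.995, 0.001], [-0.002, -0.001, -1.0]]
force: [-0.2, 0.1, -0.4]
gripper_width: 0.0
grip_force: 0.0
932 [[ 0.50215126 -0.13437747  0.07192369]
 [ 0.51224302 -0.12137469  0.08122499]
 [ 0.55357407 -0.10903707  0.08480355]]
expected face x 0.503375
```

View pics/w2.png

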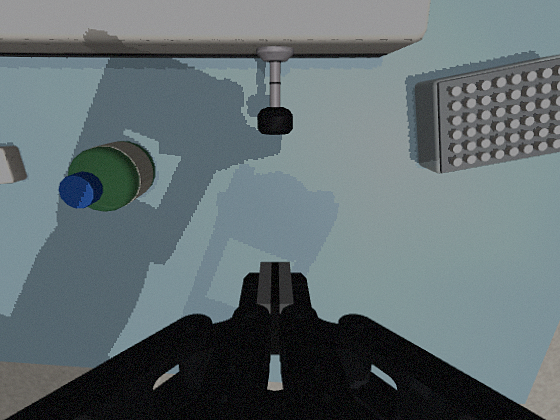

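The wrist view shows the knob at (275,120). One ring is visible at (275,83) and the next is at the bushing, so the rod is in the third click; the measured face at 0.502–0.503 agrees. Next is the key.

In the tool's units: -0.0295 m is -0.0492, 0.0195 m is 0.0325.

```bash
echo '{"wx": [0, 0, 0, 0, 0, 0, 0, 0, 0], "wy": [0, 0, 0, 0, 0, 0, 0, 0, 0], "wz": [0, 0, 0, 0, 0, 0, 0, 0, 0], "sx": [0.0325, 0.0325, 0.0325, 0.0325, 0.0325, 0.0325, 0, 0, 0], "sy": [-0.0492, -0.0492, -0.0492, -0.0492, -0.0492, -0.0492, 0, 0, 0], "sz": [0, 0, 0, 0, 0, 0, 0, 0, 0], "aperture": [0, 0, 0, 0, 0, 0, 0, 0, 0]}' > m.json && python3 inch.py m.json
python3 - <<'E'
from h import *
c,W,K,D,E=cam('wrist');cv2.imwrite('pics/w3.png',c['frame'][...,::-1])
o=r.get_obs();p=o['tool_pos'];R=o['orientation'];Q=(W-p)@R
g=c['frame'].max(2)
m=(abs(W[...,2]-.102)<.012)&(g<50)&(np.hypot(W[...,0]-.591,W[...,1]-.064)<.04)
print(m.sum(),'bezel tool',np.percentile(Q[m],[1,50,99],axis=0).round(4)); rc=cv2.minAreaRect(Q[m][:,:2].astype(np.float32));print(rc)
print(W[m].mean(0),p)
E
```

```text
time: 12.1
tool_pos: [0.5452, 0.0589, 0.2023]
orientation: [[0.995, 0.1, -0.002], [0.1, -0.995, -0.001], [-0.003, 0.0, -1.0]]
force: [-0.4, 0.5, -0.1]
gripper_width: -0.0003
grip_force: 0.0
1537 bezel tool [[ 0.0267 -0.0265  0.0992]
 [ 0.0464 -0.0008  0.1008]
 [ 0.0603  0.0285  0.1022]]
((0.04344914108514786, 0.001038040965795517), (0.0554821714758873, 0.03378087282180786), 89.9626693725586)
[0.58953214 0.06315291 0.10179741] [0.54532085 0.05871995 0.20262884]
```

View pics/w3.png

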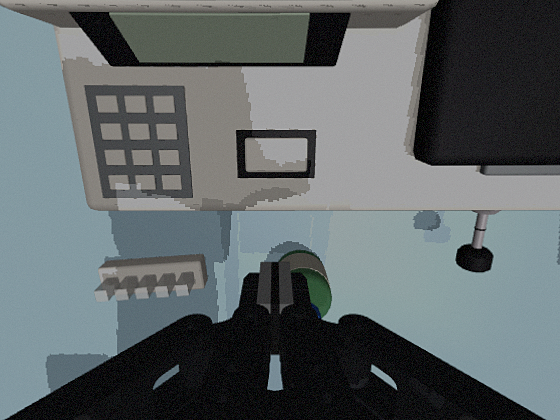

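The wrist view shows the bezel centred at (277,154), which is 43.5 mm ahead of the TCP.

In the tool's units: 0.03 m is 0.05, 0.001 m is 0.0017.

```bash
f(){ grep -E 'tool_pos|force: \['|tr '\n' ' ';echo; }
echo '{"wx": [0, 0, 0, 0, 0, 0, 0, 0], "wy": [0, 0, 0, 0, 0, 0, 0, 0], "wz": [0, 0, 0, 0, 0, 0, 0, 0], "sx": [0.0358, 0.0367, 0, 0, 0, 0, 0, 0], "sy": [0.0017, 0, 0, 0, 0, 0, 0, 0], "sz": [0, 0, 0.05, 0.05, 0.05, 0, 0, 0], "aperture": [0, 0, 0, 0, 0, 0, 0, 0]}' > m.json && python3 inch.py m.json|f
echo '{"wx": [0, 0, 0, 0], "wy": [0, 0, 0, 0], "wz": [0, 0, 0, 0], "sx": [0, 0, 0, 0], "sy": [0, 0, 0, 0], "sz": [0.0033, 0.0033, 0, 0], "aperture": [0, 0, 0, 0]}' > m.json && python3 inch.py m.json|f
echo '{"wx": [0, 0, 0], "wy": [0, 0, 0], "wz": [0, 0, 0], "sx": [0, 0, 0], "sy": [0, 0, 0], "sz": [0.0033, 0, 0], "aperture": [0, 0, 0]}' > m.json && python3 inch.py m.json|f
echo '{"wx": [0, 0, 0], "wy": [0, 0, 0], "wz": [0, 0, 0], "sx": [0, 0, 0], "sy": [0, 0, 0], "sz": [0.0033, 0, 0], "aperture": [0, 0, 0]}' > m.json && python3 inch.py m.json|f
```

```text
tool_pos: [0.5907, 0.0627, 0.1153] force: [-0.1, 0.2, 0.7] 
tool_pos: [0.5896, 0.0631, 0.1096] force: [-0.1, -0.5, 0.3] 
tool_pos: [0.5895, 0.063, 0.1072] force: [0.8, 0.5, -0.5] 
tool_pos: [0.5897, 0.0631, 0.1056] force: [0.2, 0.4, 2.2]
```

In the tool's units: 0.002 m is 0.0033.

```bash
f(){ grep -E 'tool_pos|force: \['|tr '\n' ' ';echo; }
echo '{"wx": [0, 0, 0], "wy": [0, 0, 0], "wz": [0, 0, 0], "sx": [0, 0, 0], "sy": [0, 0, 0], "sz": [0.0033, 0, 0], "aperture": [0, 0, 0]}' > m.json && python3 inch.py m.json|f
echo '{"wx": [0, 0, 0], "wy": [0, 0, 0], "wz": [0, 0, 0], "sx": [0, 0, 0], "sy": [0, 0, 0], "sz": [0.0033, 0, 0], "aperture": [0, 0, 0]}' > m.json && python3 inch.py m.json|f
echo '{"wx": [0, 0, 0], "wy": [0, 0, 0], "wz": [0, 0, 0], "sx": [0, 0, 0], "sy": [0, 0, 0], "sz": [0.0017, 0, 0], "aperture": [0, 0, 0]}' > m.json && python3 inch.py m.json|f
echo '{"wx": [0, 0, 0], "wy": [0, 0, 0], "wz": [0, 0, 0], "sx": [0, 0, 0], "sy": [0, 0, 0], "sz": [0.0017, 0, 0], "aperture": [0, 0, 0]}' > m.json && python3 inch.py m.json|f
```

```text
tool_pos: [0.5898, 0.0631, 0.1036] force: [0.9, -0.2, 3.2] 
tool_pos: [0.5898, 0.0631, 0.102] force: [-0.7, 0.5, 7.1] 
tool_pos: [0.5898, 0.063, 0.1019] force: [-2.5, -0.6, 11.2] 
tool_pos: [0.5898, 0.0631, 0.1019] force: [-3.5, 0.1, 16.2]
```

The key bottomed at z 0.102, which is its full 4 mm of travel. I'll lift off and check.

In the tool's units: -0.03 m is -0.05, -0.025 m is -0.0417.

```bash
echo '{"wx": [0, 0, 0, 0, 0, 0, 0, 0, 0, 0], "wy": [0, 0, 0, 0, 0, 0, 0, 0, 0, 0], "wz": [0, 0, 0, 0, 0, 0, 0, 0, 0, 0], "sx": [0, 0, 0, 0, 0, -0.0367, -0.0367, 0, 0, 0], "sy": [0, 0, 0, 0, 0, 0, 0, 0, 0, 0], "sz": [-0.0083, -0.0167, -0.05, -0.05, -0.0417, 0, 0, 0, 0, 0], "aperture": [0, 0, 0, 0, 0, 0, 0, 0, 0, 0]}' > m.json && python3 inch.py m.json
python3 - <<'E'
from h import *
T0=np.load('pics/top.npy');c,W,K,D,E=cam('wrist');cv2.imwrite('pics/w4.png',c['frame'][...,::-1])
E
```

```text
time: 16.15
tool_pos: [0.5466, 0.0587, 0.1992]
orientation: [[0.995, 0.1, 0.0], [0.1, -0.995, 0.0], [0.0, -0.0, -1.0]]
force: [-0.3, 0.3, -0.8]
gripper_width: -0.0
grip_force: 0.0
```

View pics/w4.png

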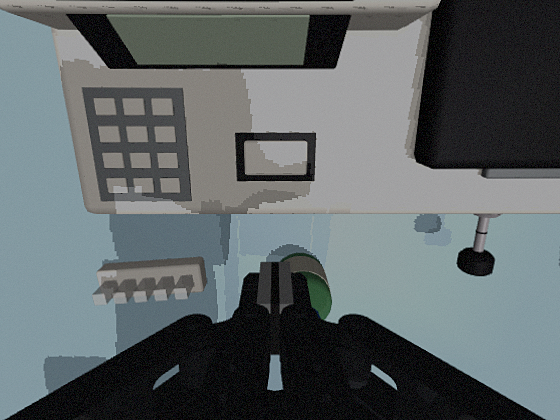

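The key is up at (277,156). The knob is still at the third click at (476,261), and the rack and bottle have not moved.

```bash
python3 -c "
from workcell import r
print(r.close_job())"
```

```text
the job is handed in; nothing more can be done
None
```

The job is handed in: the rod was pushed to the third click, then the bar key was pressed its full 4 mm and came back up. The bottle and rack had not moved in the last picture; the tip box was out of view there, but the arm never went near it. The hand-in gave no verdict.

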